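Set the clamp screw of a bearing fixture

TASK

First tilt the readout's screen up to about 45 degrees and let go of it, so that it stays there to be read. Then take the wing of the clamp screw on the bearing fixture, turn it clockwise (seen from above) until it seats, back it off a quarter turn, and finish while still gripping the wing, holding the screw still there. Leave the loose things on the bench where they are.

Things in the scene. Friction and masses are not known exactly. Their poses are not given: they have to be found in the camera images.
- fixture: bearing clamp fixture, fixed to the bench left or right (readout on the other side) (yaw to 0.6): grey base plate 130 (x) x 120 (y) x 18 mm, two stacked steel bearings 52 mm across on it, over them a grey bridge bar 30 x 120 mm (along y) on two posts, its top 95 mm above the bench, 6 mm nut heads at its ends. The screw stands mid-bridge. Origin: centre of the underside, below the screw; z up
- clamp_screw (a joint): turn of the wing-headed clamp screw, rad: 0 = seated (hard stop), grows as it is backed off (counter-clockwise from above), free up to 3.0; a quarter turn is 1.57. Starts at 0.5 to 1.2. Light friction (0.06 N m), stays where left, does not rise or sink. At 0 the wing lies along the fixture's x axis, at 1.57 along its y axis
- screw_grip (a point): middle of the screw's head, on its axis, 122 mm above the bench. The head is an upright plain steel wing, 12 mm thick, 52 mm long over its rounded ends (flat sides), from 108 to 132 mm above the bench. x axis along the wing, y axis across its thickness (the way to pinch it), z up; turns with the screw
- readout: readout unit, fixed to the bench: grey plastic housing 130 (x) x 170 (y) x 40 mm with a black-framed tilting screen lying on it. Origin: centre of the underside; x points away from the robot, from the screen's hinge edge to its tab edge (yaw within 0.3 rad); z up
- screen (a joint): tilt of the screen, rad: 0 = flat on the housing, grows as its far edge rises, up to 1.4; 45 degrees is 0.785. Starts at 0 to 0.2. The hinge, along the edge nearer the robot, is stiff (0.5 N m, 4 to 5 N at the tab) and stays where left. Screen 119 mm deep, 164 mm wide, 12 mm thick, about 0.25 kg
- screen_hinge (a point): point on the hinge axis of the screen, midway along it, 49 mm above the bench, 60 mm from the housing's centre towards its -x side; the axis runs along the unit's y axis
- screen_tab (a point): grip point in the pull tab at the middle of the screen's far edge, 147 mm from the hinge axis. The tab is 24 mm wide (y), 10 mm thick and sticks out 36 mm, beyond the housing; this point is 22 mm out from the screen's edge. x axis: outward from the hinge along the screen; y across the tab; tilts with the screen. Pinched across its width, the tab can pivot between the fingers
- bearing_near: loose bearing ring, steel, 52 mm across, 22 mm high, on the bench between the two units on the robot's side; origin: centre of the underside
- bearing_far: loose bearing ring like the other, between the two units on the far side; origin: centre of the underside
- oil_bottle: loose white oil bottle, 40 mm across, 90 mm high; origin: centre of the underside
- pin_cup: loose metal cup, 70 mm across, 70 mm high; origin: centre of the underside
- spanner: loose spanner 180 mm long, lying flat beyond the two units; origin: middle of its underside

How it is judged:
On the way, in this order (a step that is already met when the one before it is completed fails the run):
1. the screen stands at about 45 degrees by itself, let go (value of joint screen between 0.645 and 0.925 rad and contact force between each of the fingers, the arm and screen below 0.3 N), for 0.3 s.
2. the clamp screw is seated, held by the fingers (value of joint clamp_screw below 0.06 rad and contact force between the fingers and clamp_screw above 1 N), for 0.2 s.
At the end, for the whole second after the job is handed in: The clamp screw is backed off 90 degrees (within 15) from its seat and still (under 0.1 rad/s), with the fingers gripping its wing with over 2 N; the screen stands by itself at 45 degrees (within 8), untouched (all of step 1 and value of joint clamp_screw between 1.31 and 1.83 rad and velocity of joint clamp_screw between -0.1 and 0.1 rad/s and contact force between the fingers and clamp_screw above 2 N); the arm keeps its last pose, push and grip.
It fails at once if the loose bearing nearer the robot is moved by more than 25 mm (distance of bearing_near from where it was at the start of the episode above 0.025 m).
It fails at once if the loose bearing farther out is moved by more than 25 mm (distance of bearing_far from where it was at the start of the episode above 0.025 m).
It fails at once if the oil bottle is moved by more than 25 mm (distance of oil_bottle from where it was at the start of the episode above 0.025 m).
It fails at once if the metal cup is moved by more than 25 mm (distance of pin_cup from where it was at the start of the episode above 0.025 m).
It fails at once if the spanner is moved by more than 25 mm (distance of spanner from where it was at the start of the episode above 0.025 m).
It also fails if it takes over 51 s, if anything falls off the work surface, if the arm or the gripper's body presses on something with over 40 N, if the wrist force passes 120 N, or if a joint passes its speed limit or range.

ROBOT

A 6-joint arm with a two-finger parallel gripper is mounted at the origin on the work surface. World frame = base frame: x ahead of the robot, y to its left, z up, the work surface at z = 0. Lengths are in m, angles in rad, forces in N, time in s.
With the tool pointing down it reaches from about 0.325 to 0.9 m from the base axis. Payload 6.1 kg.
Tool frame: the origin (TCP) lies between the finger pads; the fingertips stand 11 mm ahead of it and the grasp point (between the pads) lies 8 mm behind it; z points along the fingers, y is the line along which they close (so a half turn about z gives the same grasp; the last joint's range is limited). The gripper opens to 87 mm and grips with 3 to 60 N. Pads are 19 mm wide; open, the fingers measure 117 mm over their backs; the gripper's body (75 mm by 190 mm) begins 51 mm behind the grasp point.
Start: joints at [1.011, 0.22, 1.526, -0, 1.395, -0.126], TCP at [0.263, 0.567, 0.234] pointing down, gripper open.
Joint ranges: [-2.98, 2.98], [-0.91, 2.08], [0.09, 2.57], [-1.24, 4.39], [0.2, 2.65], [-2.68, 2.68]. Speed limits (rad/s): [2.57, 2.57, 3.01, 3.14, 3.14, 3.14].

INTERFACE

Orientations are given as a 3x3 rotation matrix whose columns are the frame's x, y, z axes.
In Python, from rig import manip gives the robot as it stands.
- The arm moves only by the tool play_rows, never from a script. Its argument "increments" is a list of rows, each an object of numbers: "gripper": the opening, from 0 (shut) to 1 (fully open); "dx", "dy", "dz": the shift along the tool's x, y, z in cm; "wx", "wy", "wz": the turn, a rotation vector about the tool's x, y, z in rad. In form: [{"gripper": .., "dx": .., "dy": .., "dz": .., "wx": .., "wy": .., "wz": ..}, ...]. A call has exactly 10 rows; each row shifts and turns the commanded pose from where the row before left it, along the tool's axes as they then stand; what a row does not reach is not made up. A row lasts 1/10 s, in which the tool goes at most 50 mm and 8.59 degrees, less where a joint would pass 70% of its speed; a pose out of reach is approached as far as the arm can. A call with a gripper value outside its range is refused whole. The fingers move at their own pace and stop on an object; "grip_force" is the grip in N (left out, the last holds). Time passes only in rows, so rows that do not move let the fingers close, or fill a call up. It gives the time, the measured TCP pose, the force, the opening and the grip force at its end, in the units of the state.
- manip.observe(): the state, without advancing time (a new reading comes with each control period).
- manip.snapshot(name): name is "scene" or "top" or "wrist"; returns a dict with "color" (420x560x3 uint8, red, green, blue), "vfov" (degrees; the focal length in pixels is half the picture's height over the tangent of half this angle, whatever the lens; pixels are square), "cx", "cy" (the principal point, pixels), "origin" and "rotation" of the camera in the world. Camera axes: x right, y down, z forward; pixel columns grow to the right and rows downward; lengths in m; the calibration is good to about 2 mm. The wrist camera is an equidistant fisheye: a pixel r from the principal point sees the ray r / f radians off the axis. A picture is of the moment at which its call begins. There is no depth.
- manip.job_done(): hands the job in; it is judged then, once.
The state is a dict: "time": time; "joints": joint angles; "qvel": joint speeds; "tau": joint torques, N m; "eef_pos": TCP position; "eef_rot": TCP orientation; "contact_force": force on the tool from outside, world axes, zero at the start; "moment": the same for the moment, N m; "grip_width": opening from 0.0 (shut) to 1.0 (fully open); "grasp_force": force on a finger pad.
Only numpy, scipy, OpenCV 4.12 (cv2) and the standard library are available. Lean on these libraries where they do the work, as an engineer would, in place of code of your own. Each camera call takes 0.05 s, during which the arm holds its last target. There are 200 camera calls.

## Working session

There is one attempt and no reset: what is moved stays moved. The work goes in short steps, Python scripts to look and compute and a tool call to move; the robot and the scene stay as the last step left them, time stands still between calls to the robot, and variables do not carry over. Pictures are saved under pics/ and viewed, at most 10 in all, crops included, and the job is handed in when it is done.

Besides the shell and the picture viewer there is one more tool, called after "Call:" as name(argument=value, ...), one argument or row to a line, values as JSON. play_rows: Moves the arm, as the interface text tells. Its arguments: {"type":"object","properties":{"increments":{"type":"array","items":{"type":"object","properties":{"gripper":{"type":"number"},"dx":{"type":"number"},"dy":{"type":"number"},"dz":{"type":"number"},"wx":{"type":"number"},"wy":{"type":"number"},"wz":{"type":"number"}}}},"grip_force":{"type":"number"}},"required":["increments"]}

```bash
mkdir -p pics
cat > h.py <<'E'
import numpy as np, cv2
from rig import manip
def snap(n,f):
    s=manip.snapshot(n); cv2.imwrite(f'pics/{f}.png',s['color'][:,:,::-1]); np.save(f'pics/{f}.npy',s,allow_pickle=True); return s
def load(f): return np.load(f'pics/{f}.npy',allow_pickle=True).item()
def ray(s,u,v,fish=False):
    f=s['color'].shape[0]/2/np.tan(np.radians(s['vfov'])/2)
    a,b=(u-s['cx'])/f,(v-s['cy'])/f
    if fish:
        r=np.hypot(a,b); d=np.array([a/r*np.sin(r),b/r*np.sin(r),np.cos(r)])
    else: d=np.array([a,b,1.])
    d=np.array(s['rotation'])@d; return np.array(s['origin']),d/np.linalg.norm(d)
def onz(s,u,v,z,fish=False):
    o,d=ray(s,u,v,fish); return o+d*(z-o[2])/d[2]
def proj(s,p):
    f=s['color'].shape[0]/2/np.tan(np.radians(s['vfov'])/2)
    c=np.array(s['rotation']).T@(np.array(p)-s['origin']); return c[0]/c[2]*f+s['cx'],c[1]/c[2]*f+s['cy']
E
python3 - <<'E'
from h import *
for n in('scene','top'):
    s=snap(n,n+'0'); print(n,s['vfov'],s['cx'],s['cy'],s['origin'],np.round(s['rotation'],3).tolist())
a=[cv2.imread(f'pics/{n}0.png') for n in('top',)]
print(manip.observe())
E
```

```text
scene 51.769517754112094 276.5619463233982 211.64563613023986 [ 0.9342396  -0.58407177  0.88826205] [[0.836, 0.412, -0.361], [0.548, -0.644, 0.534], [-0.013, -0.644, -0.765]]
top 48.1109238114788 277.1312907836903 206.32204637728472 [ 4.39045286e-01 -8.69771583e-04  1.41419429e+00] [[0.004, -0.996, 0.086], [-1.0, -0.004, 0.004], [-0.003, -0.086, -0.996]]
{'time': 0.1, 'joints': array([ 1.01090569e+00,  2.21172196e-01,  1.52749890e+00,  9.20685841e-07,
        1.39474365e+00, -1.26094767e-01]), 'qvel': array([-2.00512678e-05, -1.22590120e-03, -2.70955700e-03, -7.45058734e-06,
       -9.12893953e-05,  3.98427622e-04]), 'tau': array([ 7.10854802e-04, -4.95946777e+01, -3.88518512e+01,  7.02390913e-02,
        5.15637186e-02, -2.86783529e-05]), 'eef_pos': array([0.26240093, 0.56663479, 0.23253005]), 'eef_rot': array([[-9.07376637e-01,  4.20317382e-01, -9.68471857e-04],
       [ 4.20318434e-01,  9.07375353e-01, -1.54340520e-03],
       [ 2.30047461e-04, -1.80751639e-03, -9.99998340e-01]]), 'contact_force': array([ 0.41231893, -0.3622965 , -0.37487686]), 'moment': array([ 0.02929997, -0.00718034, -0.02511046]), 'grasp_force': 0.0, 'grip_width': 0.9985384587006969}
```

View pics/top0.png

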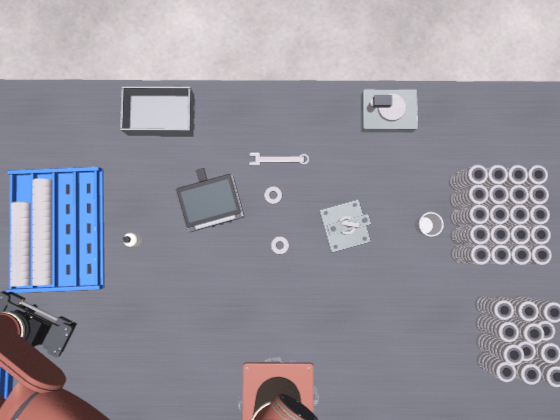

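View pics/scene0.png

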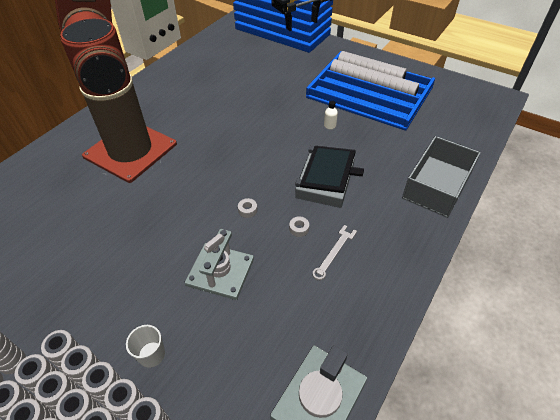

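The top view shows the readout at left, around (210,201) with its tab at (202,174), and the fixture around (345,226). The rings are at (273,195) and (280,245). I'll zoom in on both units.

Run:
```python
from h import *
def c(f,u,v,w,h,k): return cv2.resize(cv2.imread(f'pics/{f}.png')[v:v+h,u:u+w],None,fx=k,fy=k,interpolation=cv2.INTER_CUBIC)
k=5
A=np.hstack([c('top0',170,163,80,60,k),c('top0',310,196,80,60,k)])
B=np.hstack([c('scene0',290,140,80,60,k),c('scene0',180,230,80,60,k)])  # 5x
cv2.imwrite('pics/z.png',np.vstack([A,B]))
```

```text
(no output)
```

View pics/z.png

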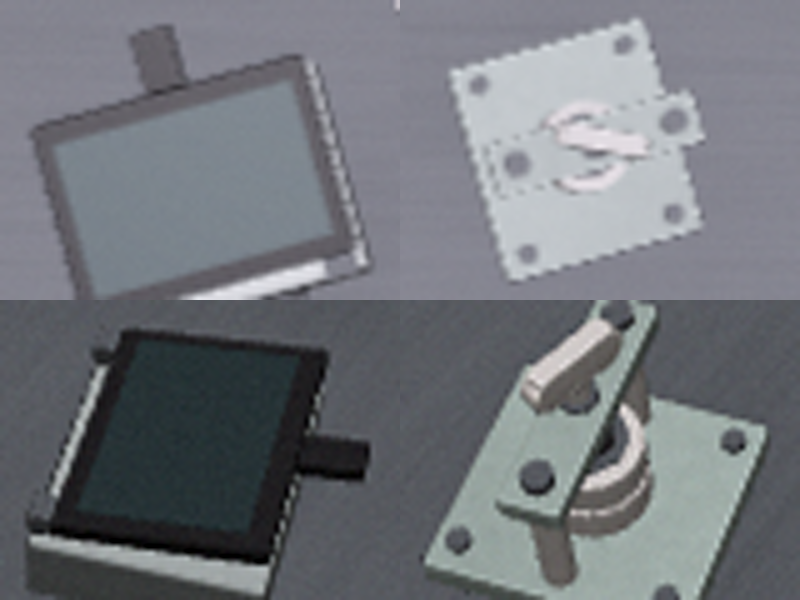

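Run:
```python
from h import *
t,s=load('top0'),load('scene0')
def T(x,y): return ((x%400)+.5)/5-.5+(170 if x<400 else 310),(y+.5)/5-.5+(163 if x<400 else 196)
def S(x,y): return ((x%400)+.5)/5-.5+(290 if x<400 else 180),(y-300+.5)/5-.5+(140 if x<400 else 230)
def tri(a,b):
    o1,d1=ray(t,*T(*a));o2,d2=ray(s,*S(*b))
    k=np.linalg.lstsq(np.c_[d1,-d2],o2-o1,rcond=None)[0]
    p,q=o1+k[0]*d1,o2+k[1]*d2; return ((p+q)/2).round(4),np.linalg.norm(p-q).round(4)
for n,a,b in [('tabtip',(151,29),(369,460)),('boltL',(517,163),(617,315)),('boltR',(675,120),(537,475)),('wingmid',(602,140),(575,362)),
 ('scrTL',(33,130),(327,352)),('scrTR',(303,57),(268,562)),('scrHingeL',(88,300),(122,333)),
 ('pbTL',(479,84),(617,315)),('pbTR',(624,44),(734,440)),('pbBR',(674,214),(665,598)),('pbBL',(528,253),(459,541))]:
    print(n,*tri(a,b))
print('bolts z.101',onz(t,*T(517,163),.101),onz(t,*T(675,120),.101),'scene',onz(s,*S(617,315),.101),onz(s,*S(537,475),.101))
print('wing ends z.132',onz(t,*T(558,130),.132),onz(t,*T(648,152),.132), onz(s,*S(612,325),.132),onz(s,*S(533,385),.132))
P=[onz(t,*T(*p),.02) for p in[(479,84),(624,44),(674,214),(528,253)]]
print('plate bolts',np.round(P,4),np.mean(P,0))
for n,u,v,z in[('near',280,245,.022),('far',273,195,.022),('cup',431,224,.07),('bottle',130,240,.09),('spR',304,158,.005),('spL',255,158,.005)]: print(n,onz(t,u,v,z).round(3))
```

```text
tabtip [0.6653 0.2288 0.0692] 0.0024
boltL [ 0.492  -0.1522  0.0987] 0.0004
boltR [ 0.5165 -0.2405  0.0993] 0.0007
wingmid [ 0.5045 -0.1958  0.1216] 0.0021
scrTL [0.6067 0.2964 0.0668] 0.0028
scrTR [0.651  0.1418 0.0599] 0.003
scrHingeL [0.5033 0.2598 0.0607] 0.0108
pbTL [ 0.5184 -0.1457  0.116 ] 0.0459
pbTR [ 0.5712 -0.1987  0.1158] 0.0359
pbBR [ 0.505  -0.233  -0.0286] 0.0974
pbBL [ 0.4266 -0.1974 -0.0866] 0.0459
bolts z.101 [ 0.49174331 -0.15210997  0.101     ] [ 0.51612565 -0.2404839   0.101     ] scene [ 0.49339868 -0.15337956  0.101     ] [ 0.5176901  -0.24103756  0.101     ]
wing ends z.132 [ 0.50858416 -0.17099687  0.132     ] [ 0.49678748 -0.21992164  0.132     ] [ 0.51229698 -0.17589368  0.132     ] [ 0.50356977 -0.21976304  0.132     ]
plate bolts [[ 0.5418 -0.1392  0.02  ]
 [ 0.566  -0.2255  0.02  ]
 [ 0.4652 -0.254   0.02  ]
 [ 0.4419 -0.1676  0.02  ]] [ 0.50374608 -0.19656653  0.02      ]
near [ 0.445 -0.005  0.022]
far [0.593 0.017 0.022]
cup [ 0.506 -0.435  0.07 ]
bottle [0.457 0.417 0.09 ]
spR [ 0.708 -0.077  0.005]
spL [0.708 0.072 0.005]
```

Checks on the measured points:
- **Fixture:** centre (0.504, -0.197), yaw about 0.27. The bridge bolts come out at z ≈ 0.10, as they should.
- **Wing:** world angle about 76°, so the screw is at about 1.06 rad, inside its given range.
- **Readout:** yaw about 0.28. The tab grip is near (0.651, 0.225, 0.062), with the screen at about 0.09 rad.

I'll move above the tab first.

Call:
play_rows(
  increments=[
    {"gripper": 1,"dx": -4,"dy": -1.2},
    {"gripper": 1,"dx": -4,"dy": -1.2},
    {"gripper": 1,"dx": -4,"dy": -1.2},
    {"gripper": 1,"dx": -4,"dy": -1.2},
    {"gripper": 1,"dx": -4,"dy": -1.2},
    {"gripper": 1,"dx": -4,"dy": -1.2},
    {"gripper": 1,"dx": -4,"dy": -1.2},
    {"gripper": 1,"dx": -4,"dy": -1.2},
    {"gripper": 1,"dx": -4,"dy": -1.2},
    {"gripper": 1,"dx": -4,"dy": -1.2},
  ],
  grip_force=25,
)

```text
$.increments[0]: bad value
```

Call:
play_rows(
  increments=[
    {"gripper": 1,"dx": -3.2,"dy": -0.9},
    {"gripper": 1,"dx": -3.2,"dy": -0.9},
    {"gripper": 1,"dx": -3.3,"dy": -0.9},
    {"gripper": 1,"wz": -0.142},
    {"gripper": 1,"wz": -0.142},
    {"gripper": 1,"wz": -0.142},
    {"gripper": 1,"wz": -0.142},
    {"gripper": 1,"wz": -0.142},
    {"gripper": 1,"dz": 3},
    {"gripper": 1,"dz": 3},
  ],
)

```text
$.increments[0]: bad value
```

Run:
```python
from h import *
o=manip.observe(); print(o['time'],o['eef_pos'],np.round(o['eef_rot'],3).tolist(),o['joints'])
w=snap('wrist','w1'); print(w['origin'],w['vfov'],np.round(w['rotation'],3).tolist())
snap('scene','s1')
```

```text
0.1 [0.26240093 0.56663479 0.23253005] [[-0.907, 0.42, -0.001], [0.42, 0.907, -0.002], [0.0, -0.002, -1.0]] [ 1.01090569e+00  2.21172196e-01  1.52749890e+00  9.20685841e-07
  1.39474365e+00 -1.26094767e-01]
[0.20002378 0.59459431 0.38297989] 65.70646984690485 [[0.42, 0.879, 0.224], [0.907, -0.407, -0.106], [-0.002, 0.248, -0.969]]
```

View pics/w1.png

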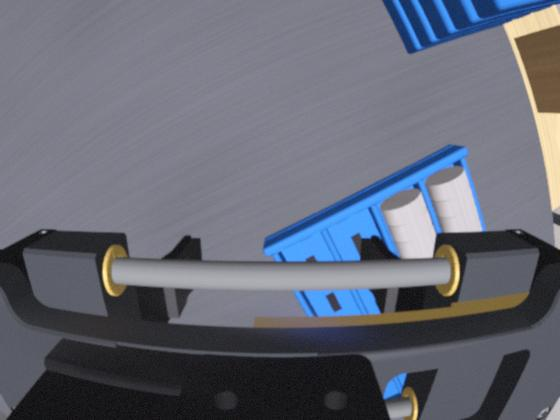

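The rows were refused, so nothing moved; the wrist view just shows the blue rack under the gripper. I'll resend with every field filled in.

Call:
play_rows(
  increments=[
    {"gripper": 1,"dx": -4,"dy": -1.2,"dz": 0,"wx": 0,"wy": 0,"wz": 0},
    {"gripper": 1,"dx": -4,"dy": -1.2,"dz": 0,"wx": 0,"wy": 0,"wz": 0},
    {"gripper": 1,"dx": -4,"dy": -1.2,"dz": 0,"wx": 0,"wy": 0,"wz": 0},
    {"gripper": 1,"dx": -4,"dy": -1.2,"dz": 0,"wx": 0,"wy": 0,"wz": 0},
    {"gripper": 1,"dx": -4,"dy": -1.2,"dz": 0,"wx": 0,"wy": 0,"wz": 0},
    {"gripper": 1,"dx": -4,"dy": -1.2,"dz": 0,"wx": 0,"wy": 0,"wz": 0},
    {"gripper": 1,"dx": -4,"dy": -1.2,"dz": 0,"wx": 0,"wy": 0,"wz": 0},
    {"gripper": 1,"dx": -4,"dy": -1.2,"dz": 0,"wx": 0,"wy": 0,"wz": 0},
    {"gripper": 1,"dx": -4,"dy": -1.2,"dz": 0,"wx": 0,"wy": 0,"wz": 0},
    {"gripper": 1,"dx": -4,"dy": -1.2,"dz": 0,"wx": 0,"wy": 0,"wz": 0},
  ],
  grip_force=25,
)

```text
time: 1.2
eef_pos: [0.5762, 0.2887, 0.2333]
eef_rot: [[-0.907, 0.42, -0.0], [0.42, 0.907, -0.0], [0.0, -0.0, -1.0]]
contact_force: [0.5, 0.3, 0.2]
grip_width: 1.001
grasp_force: 0.0
```

Call:
play_rows(
  increments=[
    {"gripper": 1,"dx": -3.2,"dy": -0.9,"dz": 0,"wx": 0,"wy": 0,"wz": 0},
    {"gripper": 1,"dx": -3.2,"dy": -0.9,"dz": 0,"wx": 0,"wy": 0,"wz": 0},
    {"gripper": 1,"dx": -3.1,"dy": -0.8,"dz": 0,"wx": 0,"wy": 0,"wz": 0},
    {"gripper": 1,"dx": 0,"dy": 0,"dz": 0,"wx": 0,"wy": 0,"wz": -0.142},
    {"gripper": 1,"dx": 0,"dy": 0,"dz": 0,"wx": 0,"wy": 0,"wz": -0.142},
    {"gripper": 1,"dx": 0,"dy": 0,"dz": 0,"wx": 0,"wy": 0,"wz": -0.142},
    {"gripper": 1,"dx": 0,"dy": 0,"dz": 0,"wx": 0,"wy": 0,"wz": -0.142},
    {"gripper": 1,"dx": 0,"dy": 0,"dz": 0,"wx": 0,"wy": 0,"wz": -0.142},
    {"gripper": 1,"dx": 0,"dy": 0,"dz": 4,"wx": 0,"wy": 0,"wz": 0},
    {"gripper": 1,"dx": 0,"dy": 0,"dz": 3,"wx": 0,"wy": 0,"wz": 0},
  ],
)

```text
time: 2.2
eef_pos: [0.6506, 0.2266, 0.1627]
eef_rot: [[-0.962, -0.273, 0.001], [-0.273, 0.962, 0.0], [-0.001, -0.0, -1.0]]
contact_force: [-0.3, -0.1, -1.0]
grip_width: 1.001
grasp_force: 0.0
```

Run:
```python
from h import *
o=manip.observe(); print(o['time'],o['eef_pos'],np.round(o['eef_rot'],3).tolist(),o['joints'].round(2))
w=snap('wrist','w1');s=snap('scene','s1')
a=w['color'][:,:,::-1]; b=cv2.resize(s['color'][100:230,270:430,::-1],None,fx=2,fy=2,interpolation=cv2.INTER_CUBIC)
c=np.zeros((420,800,3),np.uint8); c[:, :480]=a[:,40:520]; c[:260,480:]=b; cv2.imwrite('pics/c1.png',c)
```

```text
2.2 [0.6506339  0.22659048 0.16274403] [[-0.962, -0.273, 0.001], [-0.273, 0.962, 0.0], [-0.001, -0.0, -1.0]] [ 0.22  0.42  1.41  0.    1.31 -1.63]
```

View pics/c1.png

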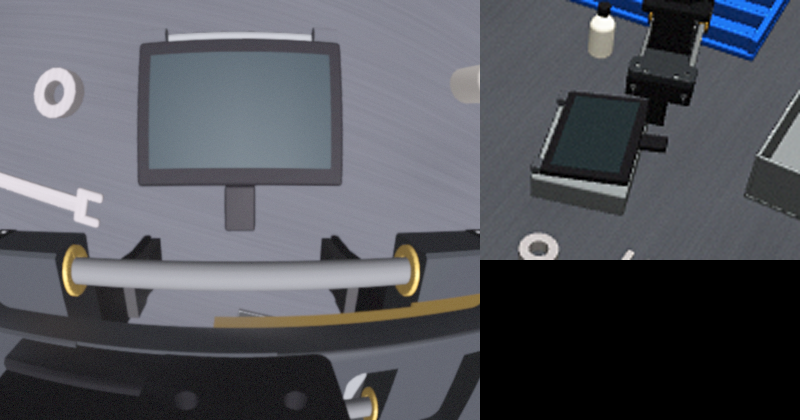

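The wrist view shows the screen square to the tool, with the tab at crop columns 225-255, rows 187-230, centred between the fingers (240). I'll measure the tab with the wrist rays.

Run:
```python
from h import *
w=load('w1')
for n,u,v,z in[('tipL',265.5,231,.069),('tipR',295,231,.069),('rootL',266,187,.065),('rootR',293.5,187,.065),('edgeL',178,186,.064),('edgeR',381,186,.064),('hingeL',178,43,.055),('hingeR',379,43,.055)]: print(n,onz(w,u,v,z,True).round(4))
```

```text
tipL [0.666  0.2182 0.069 ]
tipR [0.6596 0.2406 0.069 ]
rootL [0.6325 0.2093 0.065 ]
rootR [0.6267 0.2299 0.065 ]
edgeL [0.6508 0.1405 0.064 ]
edgeR [0.6063 0.2976 0.064 ]
hingeL [0.5377 0.1076 0.055 ]
hingeR [0.4935 0.2646 0.055 ]
```

The tab grip comes out at (0.651, 0.226), right under the TCP. Lower and pinch.

Call:
play_rows(
  increments=[
    {"gripper": 1,"dx": 0,"dy": 0,"dz": 2.7,"wx": 0,"wy": 0,"wz": 0},
    {"gripper": 1,"dx": 0,"dy": 0,"dz": 2.7,"wx": 0,"wy": 0,"wz": 0},
    {"gripper": 1,"dx": 0,"dy": 0,"dz": 2.7,"wx": 0,"wy": 0,"wz": 0},
    {"gripper": 1,"dx": 0,"dy": 0,"dz": 2.7,"wx": 0,"wy": 0,"wz": 0},
    {"gripper": 0.2,"dx": 0,"dy": 0,"dz": 0,"wx": 0,"wy": 0,"wz": 0},
    {"gripper": 0.2,"dx": 0,"dy": 0,"dz": 0,"wx": 0,"wy": 0,"wz": 0},
    {"gripper": 0.2,"dx": 0,"dy": 0,"dz": 0,"wx": 0,"wy": 0,"wz": 0},
    {"gripper": 0.2,"dx": 0,"dy": 0,"dz": 0,"wx": 0,"wy": 0,"wz": 0},
    {"gripper": 0.2,"dx": 0,"dy": 0,"dz": 0,"wx": 0,"wy": 0,"wz": 0},
    {"gripper": 0.2,"dx": 0,"dy": 0,"dz": 0,"wx": 0,"wy": 0,"wz": 0},
  ],
  grip_force=25,
)

```text
time: 3.3
eef_pos: [0.651, 0.2267, 0.0566]
eef_rot: [[-0.962, -0.273, 0.001], [-0.273, 0.962, 0.0], [-0.001, -0.0, -1.0]]
contact_force: [0.3, -1.9, 0.8]
grip_width: 0.536
grasp_force: 0.0
```

Call:
play_rows(
  increments=[
    {"gripper": 0.1,"dx": 0,"dy": 0,"dz": 0,"wx": 0,"wy": 0,"wz": 0},
    {"gripper": 0.1,"dx": 0,"dy": 0,"dz": 0,"wx": 0,"wy": 0,"wz": 0},
    {"gripper": 0.1,"dx": 0,"dy": 0,"dz": 0,"wx": 0,"wy": 0,"wz": 0},
    {"gripper": 0.1,"dx": 0,"dy": 0,"dz": 0,"wx": 0,"wy": 0,"wz": 0},
    {"gripper": 0.1,"dx": 0,"dy": 0,"dz": 0,"wx": 0,"wy": 0,"wz": 0},
    {"gripper": 0.1,"dx": 0,"dy": 0,"dz": 0,"wx": 0,"wy": 0,"wz": 0},
    {"gripper": 0.1,"dx": 0,"dy": 0,"dz": 0,"wx": 0,"wy": 0,"wz": 0},
    {"gripper": 0.1,"dx": 0,"dy": 0,"dz": 0,"wx": 0,"wy": 0,"wz": 0},
    {"gripper": 0.1,"dx": 0,"dy": 0,"dz": 0,"wx": 0,"wy": 0,"wz": 0},
    {"gripper": 0.1,"dx": 0,"dy": 0,"dz": 0,"wx": 0,"wy": 0,"wz": 0},
  ],
  grip_force=25,
)

```text
time: 4.3
eef_pos: [0.6507, 0.2258, 0.0555]
eef_rot: [[-0.962, -0.272, 0.0], [-0.272, 0.962, -0.001], [0.0, -0.001, -1.0]]
contact_force: [0.7, -6.2, 0.5]
grip_width: 0.272
grasp_force: 25.0
```

Grip is firm at 23.7 mm, matching the 24 mm tab. Now the arc about the hinge, 0.05 rad per row.

Call:
play_rows(
  increments=[
    {"gripper": 0.1,"dx": 0.05,"dy": 0,"dz": -0.73,"wx": 0,"wy": -0.05,"wz": 0},
    {"gripper": 0.1,"dx": 0.05,"dy": 0,"dz": -0.73,"wx": 0,"wy": -0.05,"wz": 0},
    {"gripper": 0.1,"dx": 0.05,"dy": 0,"dz": -0.73,"wx": 0,"wy": -0.05,"wz": 0},
    {"gripper": 0.1,"dx": 0.05,"dy": 0,"dz": -0.73,"wx": 0,"wy": -0.05,"wz": 0},
    {"gripper": 0.1,"dx": 0.05,"dy": 0,"dz": -0.73,"wx": 0,"wy": -0.05,"wz": 0},
    {"gripper": 0.1,"dx": 0.05,"dy": 0,"dz": -0.73,"wx": 0,"wy": -0.05,"wz": 0},
    {"gripper": 0.1,"dx": 0.05,"dy": 0,"dz": -0.73,"wx": 0,"wy": -0.05,"wz": 0},
    {"gripper": 0.1,"dx": 0.05,"dy": 0,"dz": -0.73,"wx": 0,"wy": -0.05,"wz": 0},
    {"gripper": 0.1,"dx": 0.05,"dy": 0,"dz": -0.73,"wx": 0,"wy": -0.05,"wz": 0},
    {"gripper": 0.1,"dx": 0.05,"dy": 0,"dz": -0.73,"wx": 0,"wy": -0.05,"wz": 0},
  ],
  grip_force=25,
)

```text
time: 5.3
eef_pos: [0.6304, 0.2201, 0.1248]
eef_rot: [[-0.844, -0.272, 0.463], [-0.239, 0.962, 0.13], [-0.481, -0.0, -0.877]]
contact_force: [4.3, -4.7, -4.1]
grip_width: 0.268
grasp_force: 25.0
```

Radius check: the grip is 0.147 m from the hinge and the tilt is about 0.60. Another 0.19 rad to go, then open.

Call:
play_rows(
  increments=[
    {"gripper": 0.1,"dx": 0.05,"dy": 0,"dz": -0.7,"wx": 0,"wy": -0.048,"wz": 0},
    {"gripper": 0.1,"dx": 0.05,"dy": 0,"dz": -0.7,"wx": 0,"wy": -0.048,"wz": 0},
    {"gripper": 0.1,"dx": 0.05,"dy": 0,"dz": -0.7,"wx": 0,"wy": -0.048,"wz": 0},
    {"gripper": 0.1,"dx": 0.05,"dy": 0,"dz": -0.7,"wx": 0,"wy": -0.048,"wz": 0},
    {"gripper": 0.1,"dx": 0,"dy": 0,"dz": 0,"wx": 0,"wy": 0,"wz": 0},
    {"gripper": 0.1,"dx": 0,"dy": 0,"dz": 0,"wx": 0,"wy": 0,"wz": 0},
    {"gripper": 0.1,"dx": 0,"dy": 0,"dz": 0,"wx": 0,"wy": 0,"wz": 0},
    {"gripper": 0.1,"dx": 0,"dy": 0,"dz": 0,"wx": 0,"wy": 0,"wz": 0},
    {"gripper": 0.1,"dx": 0,"dy": 0,"dz": 0,"wx": 0,"wy": 0,"wz": 0},
    {"gripper": 0.1,"dx": 0,"dy": 0,"dz": 0,"wx": 0,"wy": 0,"wz": 0},
  ],
  grip_force=25,
)

```text
time: 6.3
eef_pos: [0.6142, 0.2155, 0.1473]
eef_rot: [[-0.741, -0.272, 0.614], [-0.209, 0.962, 0.173], [-0.638, -0.0, -0.77]]
contact_force: [-0.7, -7.2, 0.0]
grip_width: 0.275
grasp_force: 25.0
```

Run:
```python
from h import *
o=manip.observe(); p=o['eef_pos']-.008*o['eef_rot'][:,2]; H=np.array([.51,.1845,.049]);d=p-H
print(p,np.arctan2(d[2],d[:2]@[.962,.273]),np.linalg.norm(d),o['contact_force'])
```

```text
[0.60929298 0.21409837 0.15343012] 0.789387544421386 0.1471081519130114 [-0.6796407  -7.22404619  0.0448911 ]
```

Tilt is about 0.79. Open, then retract along the tool axis.

Call:
play_rows(
  increments=[
    {"gripper": 1,"dx": 0,"dy": 0,"dz": 0,"wx": 0,"wy": 0,"wz": 0},
    {"gripper": 1,"dx": 0,"dy": 0,"dz": 0,"wx": 0,"wy": 0,"wz": 0},
    {"gripper": 1,"dx": 0,"dy": 0,"dz": 0,"wx": 0,"wy": 0,"wz": 0},
    {"gripper": 1,"dx": 0,"dy": 0,"dz": 0,"wx": 0,"wy": 0,"wz": 0},
    {"gripper": 1,"dx": 0,"dy": 0,"dz": 0,"wx": 0,"wy": 0,"wz": 0},
    {"gripper": 1,"dx": 0,"dy": 0,"dz": 0,"wx": 0,"wy": 0,"wz": 0},
    {"gripper": 1,"dx": 0,"dy": 0,"dz": -2,"wx": 0,"wy": 0,"wz": 0},
    {"gripper": 1,"dx": 0,"dy": 0,"dz": -3,"wx": 0,"wy": 0,"wz": 0},
    {"gripper": 1,"dx": 0,"dy": 0,"dz": -3,"wx": 0,"wy": 0,"wz": 0},
    {"gripper": 1,"dx": 0,"dy": 0,"dz": -3,"wx": 0,"wy": 0,"wz": 0},
  ],
  grip_force=25,
)

```text
time: 7.3
eef_pos: [0.5458, 0.197, 0.2325]
eef_rot: [[-0.741, -0.273, 0.613], [-0.21, 0.962, 0.174], [-0.638, 0.0, -0.77]]
contact_force: [0.7, -0.3, -0.5]
grip_width: 0.988
grasp_force: 0.0
```

Run:
```python
from h import *
o=manip.observe(); print(o['eef_pos'],o['joints'].round(2),o['contact_force'].round(1))
s=snap('scene','s2'); t=snap('top','t2')
b=lambda i,u,v:cv2.resize(i[v:v+150,u:u+100,::-1],None,fx=4,fy=4,interpolation=cv2.INTER_CUBIC)
cv2.imwrite('pics/c2.png',np.hstack([b(s['color'],280,80),b(t['color'],165,120)]))
```

```text
[0.54576072 0.19697445 0.23248672] [ 0.17 -0.37  2.23  0.12  0.6  -1.75] [ 0.7 -0.3 -0.5]
```

View pics/c2.png

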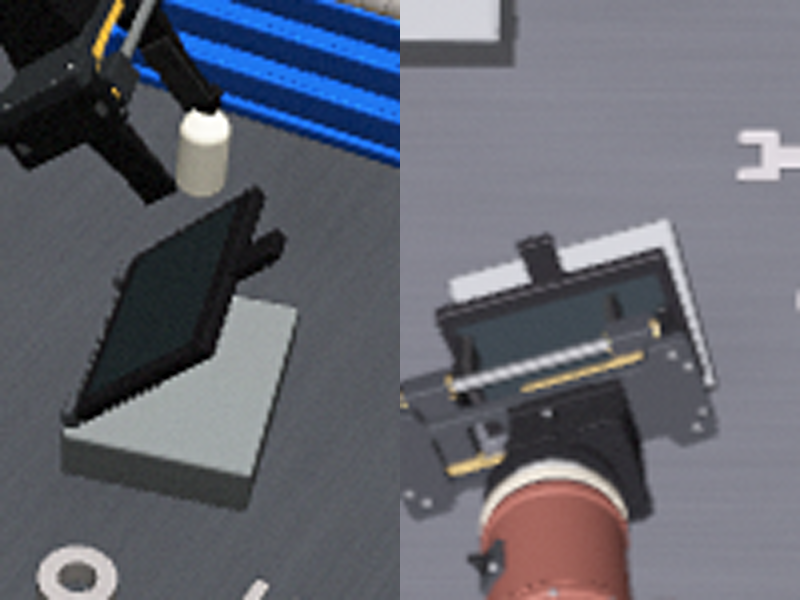

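The screen stands tilted with nothing touching it; its tab tip is at (280,238) in the left crop and (536,240) in the right. Next, tool upright and start turning to the wing's angle.

Call:
play_rows(
  increments=[
    {"gripper": 1,"dx": 0,"dy": 0,"dz": 0,"wx": 0,"wy": 0.139,"wz": 0},
    {"gripper": 1,"dx": 0,"dy": 0,"dz": 0,"wx": 0,"wy": 0.139,"wz": 0},
    {"gripper": 1,"dx": 0,"dy": 0,"dz": 0,"wx": 0,"wy": 0.139,"wz": 0},
    {"gripper": 1,"dx": 0,"dy": 0,"dz": 0,"wx": 0,"wy": 0.139,"wz": 0},
    {"gripper": 1,"dx": 0,"dy": 0,"dz": 0,"wx": 0,"wy": 0.136,"wz": 0},
    {"gripper": 1,"dx": 0,"dy": 0,"dz": 0,"wx": 0,"wy": 0,"wz": 0.139},
    {"gripper": 1,"dx": 0,"dy": 0,"dz": 0,"wx": 0,"wy": 0,"wz": 0.139},
    {"gripper": 1,"dx": 0,"dy": 0,"dz": 0,"wx": 0,"wy": 0,"wz": 0.139},
    {"gripper": 1,"dx": 0,"dy": 0,"dz": 0,"wx": 0,"wy": 0,"wz": 0.139},
    {"gripper": 1,"dx": 0,"dy": 0,"dz": 0,"wx": 0,"wy": 0,"wz": 0.139},
  ],
)

```text
time: 8.4
eef_pos: [0.5468, 0.1973, 0.2302]
eef_rot: [[-0.911, 0.412, -0.002], [0.412, 0.911, -0.0], [0.001, -0.001, -1.0]]
contact_force: [0.7, -0.6, -0.3]
grip_width: 0.999
grasp_force: 0.0
```

Call:
play_rows(
  increments=[
    {"gripper": 1,"dx": 0,"dy": 0,"dz": 0,"wx": 0,"wy": 0,"wz": 0.139},
    {"gripper": 1,"dx": 0,"dy": 0,"dz": 0,"wx": 0,"wy": 0,"wz": 0.139},
    {"gripper": 1,"dx": 0,"dy": 0,"dz": 0,"wx": 0,"wy": 0,"wz": 0.139},
    {"gripper": 1,"dx": 0,"dy": 0,"dz": 0,"wx": 0,"wy": 0,"wz": 0.139},
    {"gripper": 1,"dx": 0,"dy": 0,"dz": 0,"wx": 0,"wy": 0,"wz": 0.139},
    {"gripper": 1,"dx": 0,"dy": 0,"dz": 0,"wx": 0,"wy": 0,"wz": 0.139},
    {"gripper": 1,"dx": 0,"dy": 0,"dz": 0,"wx": 0,"wy": 0,"wz": 0.139},
    {"gripper": 1,"dx": 0,"dy": 0,"dz": 0,"wx": 0,"wy": 0,"wz": 0.139},
    {"gripper": 1,"dx": 0,"dy": 0,"dz": 0,"wx": 0,"wy": 0,"wz": 0.139},
    {"gripper": 1,"dx": 0,"dy": 0,"dz": 0,"wx": 0,"wy": 0,"wz": 0.139},
  ],
)

```text
time: 9.4
eef_pos: [0.5468, 0.1973, 0.2304]
eef_rot: [[0.241, 0.97, -0.001], [0.97, -0.241, -0.0], [-0.0, -0.001, -1.0]]
contact_force: [-0.3, -0.1, -0.0]
grip_width: 1.001
grasp_force: 0.0
```

Run:
```python
from h import *
t,s=load('t2'),load('s2')
o1,d1=ray(t,136/4+165-.4,240/4+120-.4);o2,d2=ray(s,281/4+280-.4,237/4+80-.4)
k=np.linalg.lstsq(np.c_[d1,-d2],o2-o1,rcond=None)[0];p=o1+k[0]*d1;q=o2+k[1]*d2
print(p,q); d=(p+q)/2-[.51,.1845,.049]; print(np.arctan2(d[2],d[:2]@[.962,.273]),np.linalg.norm(d))
o=manip.observe(); R=o['eef_rot']; print(o['eef_pos'],o['joints'].round(2),np.degrees(np.arctan2(R[1,1],R[0,1])),R[:,2].round(3))
print('tool shift',R.T@(np.array([.504,-.197,.2325])-o['eef_pos']))
```

```text
[0.61701202 0.21346884 0.17111654] [0.61990711 0.21525483 0.17183897]
0.8278777964488166 0.1663009513859418
[0.54675325 0.19726733 0.23035578] [0.21 0.12 1.65 0.   1.38 0.45] -13.955393135550255 [-0.001 -0.    -1.   ]
tool shift [-0.3929417   0.05358971 -0.00203267]
```

The screen reads about 0.80 rad once the tab's top-face offset is allowed for. Translate above the screw.

Call:
play_rows(
  increments=[
    {"gripper": 1,"dx": -3.93,"dy": 0.54,"dz": 0,"wx": 0,"wy": 0,"wz": 0},
    {"gripper": 1,"dx": -3.93,"dy": 0.54,"dz": 0,"wx": 0,"wy": 0,"wz": 0},
    {"gripper": 1,"dx": -3.93,"dy": 0.54,"dz": 0,"wx": 0,"wy": 0,"wz": 0},
    {"gripper": 1,"dx": -3.93,"dy": 0.54,"dz": 0,"wx": 0,"wy": 0,"wz": 0},
    {"gripper": 1,"dx": -3.93,"dy": 0.54,"dz": 0,"wx": 0,"wy": 0,"wz": 0},
    {"gripper": 1,"dx": -3.93,"dy": 0.54,"dz": 0,"wx": 0,"wy": 0,"wz": 0},
    {"gripper": 1,"dx": -3.93,"dy": 0.54,"dz": 0,"wx": 0,"wy": 0,"wz": 0},
    {"gripper": 1,"dx": -3.93,"dy": 0.54,"dz": 0,"wx": 0,"wy": 0,"wz": 0},
    {"gripper": 1,"dx": -3.93,"dy": 0.54,"dz": 0,"wx": 0,"wy": 0,"wz": 0},
    {"gripper": 1,"dx": -3.93,"dy": 0.54,"dz": 0,"wx": 0,"wy": 0,"wz": 0},
  ],
)

```text
time: 10.4
eef_pos: [0.5063, -0.1992, 0.2307]
eef_rot: [[0.236, 0.972, -0.001], [0.972, -0.236, 0.001], [0.0, -0.001, -1.0]]
contact_force: [0.0, 0.0, 0.2]
grip_width: 1.002
grasp_force: 0.0
```

Run:
```python
from h import *
o=manip.observe(); print(o['eef_pos'],o['joints'].round(2))
snap('wrist','w3'); w=load('w3')
cv2.imwrite('pics/c3.png',cv2.resize(w['color'][:,180:380,::-1][100:250],None,fx=4,fy=4,interpolation=cv2.INTER_CUBIC))
f=w['color'].shape[0]/2/np.tan(np.radians(w['vfov'])/2)
c=np.array(w['rotation']).T@(np.array([.504,-.197,.122])-w['origin']);th=np.arccos(c[2]/np.linalg.norm(c));print(w['cx']+f*th*c[0]/np.hypot(*c[:2]),w['cy']+f*th*c[1]/np.hypot(*c[:2]))
```

```text
[ 0.50629024 -0.19916238  0.23070327] [-0.52  0.03  1.74  0.    1.37 -0.28]
278.5906919472101 206.47528165767392
```

View pics/c3.png

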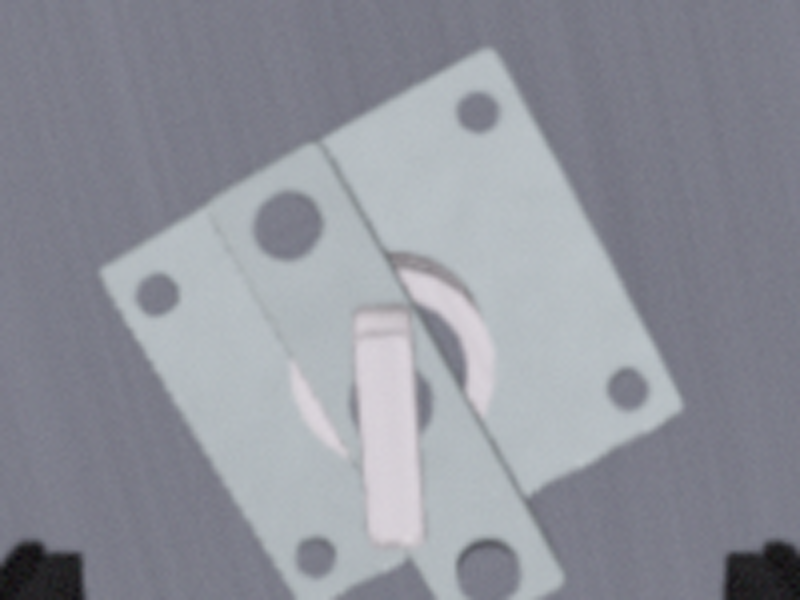

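The wing shows at crop x 355-423, y 332-545, between the bridge nuts at (288,225) and (488,572). Cast these rays to refine.

Run:
```python
from h import *
w=load('w3')
P=lambda x,y,z:onz(w,x/4+180-.4,y/4+100-.4,z,True)
a=[P(355,334,.132),P(410,334,.132),P(370,545,.132),P(423,545,.132)]
b=[P(288,225,.101),P(488,572,.101)]
p,q=(a[0]+a[1])/2,(a[2]+a[3])/2; ang=lambda d:np.degrees(np.arctan2(d[1],d[0]))
print('wing',p,q,(p+q)/2,np.linalg.norm(p-q),np.linalg.norm(a[0]-a[1]),ang(p-q))
print('bolts',b,np.mean(b,0),ang(b[0]-b[1]))
o=manip.observe();R=o['eef_rot'];print(ang(R[:,1]),R.T@((p+q)/2-o['eef_pos']),R.T@(np.mean(b,0)-o['eef_pos']))
```

```text
wing [ 0.50657234 -0.17574777  0.132     ] [ 0.49894829 -0.21845677  0.132     ] [ 0.50276031 -0.19710227  0.132     ] 0.04338415984086663 0.010691928377562878 79.87864954382874
bolts [array([ 0.49060915, -0.15279137,  0.101     ]), array([ 0.51501063, -0.24032859,  0.101     ])] [ 0.50280989 -0.19655998  0.101     ] 105.57610307991806
-13.803061935323319 [ 0.00715289 -0.00450386  0.09871568] [ 0.0078102  -0.00457678  0.12971341]
```

Run:
```python
from h import *
o=manip.observe();R=o['eef_rot'];print(o['time'],o['eef_pos'],o['qvel'].round(3),R.round(4).tolist(),R.T@(np.array([.5035,-.1967,.116])-o['eef_pos']))
```

```text
10.45 [ 0.50554359 -0.20476187  0.23074117] [ 0.063 -0.022  0.025  0.019  0.015  0.127] [[0.2386, 0.9711, -0.0012], [0.9711, -0.2386, -0.0037], [-0.0038, -0.0003, -1.0]] [ 0.00778137 -0.00387722  0.11471322]
```

The arm is still overshooting after that fast move. I'll let it settle, turn by -0.04, and re-measure.

Call:
play_rows(
  increments=[
    {"gripper": 1,"dx": 0,"dy": 0,"dz": 0,"wx": 0,"wy": 0,"wz": -0.04},
    {"gripper": 1,"dx": 0,"dy": 0,"dz": 1,"wx": 0,"wy": 0,"wz": 0},
    {"gripper": 1,"dx": 0,"dy": 0,"dz": 1,"wx": 0,"wy": 0,"wz": 0},
    {"gripper": 1,"dx": 0,"dy": 0,"dz": 1,"wx": 0,"wy": 0,"wz": 0},
    {"gripper": 1,"dx": 0,"dy": 0,"dz": 0,"wx": 0,"wy": 0,"wz": 0},
    {"gripper": 1,"dx": 0,"dy": 0,"dz": 0,"wx": 0,"wy": 0,"wz": 0},
    {"gripper": 1,"dx": 0,"dy": 0,"dz": 0,"wx": 0,"wy": 0,"wz": 0},
    {"gripper": 1,"dx": 0,"dy": 0,"dz": 0,"wx": 0,"wy": 0,"wz": 0},
    {"gripper": 1,"dx": 0,"dy": 0,"dz": 0,"wx": 0,"wy": 0,"wz": 0},
    {"gripper": 1,"dx": 0,"dy": 0,"dz": 0,"wx": 0,"wy": 0,"wz": 0},
  ],
)

```text
time: 11.45
eef_pos: [0.5066, -0.1976, 0.2023]
eef_rot: [[0.197, 0.98, 0.001], [0.98, -0.197, -0.0], [-0.0, 0.001, -1.0]]
contact_force: [0.6, -0.4, 0.4]
grip_width: 1.002
grasp_force: 0.0
```

Run:
```python
from h import *
w=snap('wrist','w4')
cv2.imwrite('pics/c4.png',cv2.resize(w['color'][100:250,180:380,::-1],None,fx=4,fy=4,interpolation=cv2.INTER_CUBIC))
o=manip.observe();R=o['eef_rot'];print(o['time'],o['eef_pos'],o['qvel'].round(3),R.round(4).tolist(),R.T@(np.array([.5035,-.1967,.116])-o['eef_pos']))
```

```text
11.5 [ 0.50655562 -0.19759451  0.20226835] [-0.001  0.    -0.    -0.001 -0.     0.001] [[0.1967, 0.9805, 0.0004], [0.9805, -0.1967, -0.0002], [-0.0002, 0.0005, -1.0]] [ 0.00028907 -0.00321144  0.08626684]
```

View pics/c4.png

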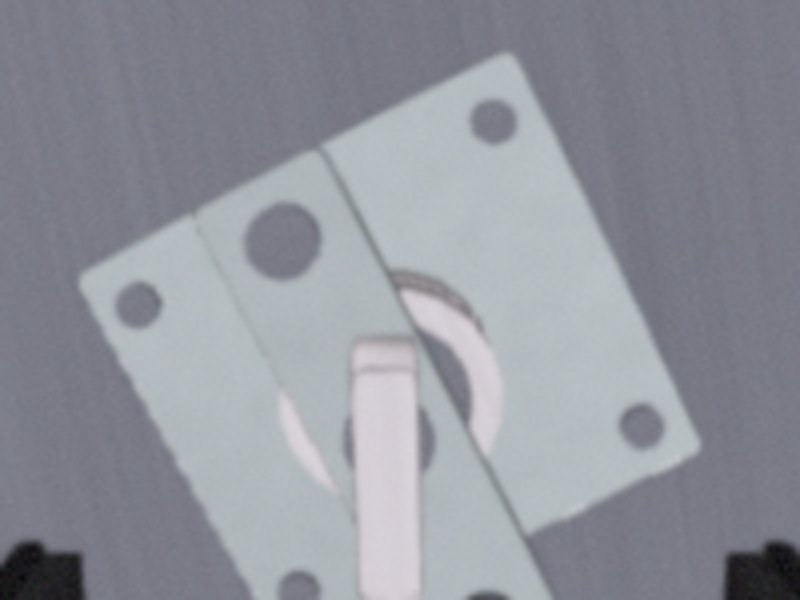

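The wing is upright in the crop, centred at about x = 390, with the finger midline at x = 403. That agrees with the calculated -3.2 mm in tool y. Shift, descend, and start closing.

Call:
play_rows(
  increments=[
    {"gripper": 1,"dx": 0.03,"dy": -0.32,"dz": 0,"wx": 0,"wy": 0,"wz": 0},
    {"gripper": 1,"dx": 0,"dy": 0,"dz": 1.7,"wx": 0,"wy": 0,"wz": 0},
    {"gripper": 1,"dx": 0,"dy": 0,"dz": 1.7,"wx": 0,"wy": 0,"wz": 0},
    {"gripper": 1,"dx": 0,"dy": 0,"dz": 1.7,"wx": 0,"wy": 0,"wz": 0},
    {"gripper": 1,"dx": 0,"dy": 0,"dz": 1.7,"wx": 0,"wy": 0,"wz": 0},
    {"gripper": 1,"dx": 0,"dy": 0,"dz": 1.2,"wx": 0,"wy": 0,"wz": 0},
    {"gripper": 1,"dx": 0,"dy": 0,"dz": 0.4,"wx": 0,"wy": 0,"wz": 0},
    {"gripper": 0.3,"dx": 0,"dy": 0,"dz": 0,"wx": 0,"wy": 0,"wz": 0},
    {"gripper": 0.3,"dx": 0,"dy": 0,"dz": 0,"wx": 0,"wy": 0,"wz": 0},
    {"gripper": 0.3,"dx": 0,"dy": 0,"dz": 0,"wx": 0,"wy": 0,"wz": 0},
  ],
)

```text
time: 12.5
eef_pos: [0.504, -0.197, 0.119]
eef_rot: [[0.197, 0.98, 0.002], [0.98, -0.197, -0.001], [-0.001, 0.002, -1.0]]
contact_force: [0.2, -0.4, 0.2]
grip_width: 0.81
grasp_force: 0.0
```

Call:
play_rows(
  increments=[
    {"gripper": 0.25,"dx": 0,"dy": 0,"dz": 0,"wx": 0,"wy": 0,"wz": 0},
    {"gripper": 0.25,"dx": 0,"dy": 0,"dz": 0,"wx": 0,"wy": 0,"wz": 0},
    {"gripper": 0.25,"dx": 0,"dy": 0,"dz": 0,"wx": 0,"wy": 0,"wz": 0},
    {"gripper": 0.25,"dx": 0,"dy": 0,"dz": 0,"wx": 0,"wy": 0,"wz": 0},
    {"gripper": 0.25,"dx": 0,"dy": 0,"dz": 0,"wx": 0,"wy": 0,"wz": 0},
    {"gripper": 0.25,"dx": 0,"dy": 0,"dz": 0,"wx": 0,"wy": 0,"wz": 0},
    {"gripper": 0.25,"dx": 0,"dy": 0,"dz": 0,"wx": 0,"wy": 0,"wz": 0},
    {"gripper": 0.0,"dx": 0,"dy": 0,"dz": 0,"wx": 0,"wy": 0,"wz": 0},
    {"gripper": 0.0,"dx": 0,"dy": 0,"dz": 0,"wx": 0,"wy": 0,"wz": 0},
    {"gripper": 0.0,"dx": 0,"dy": 0,"dz": 0,"wx": 0,"wy": 0,"wz": 0},
  ],
  grip_force=15,
)

```text
time: 13.5
eef_pos: [0.5038, -0.1967, 0.118]
eef_rot: [[0.197, 0.98, 0.001], [0.98, -0.197, -0.0], [-0.0, 0.001, -1.0]]
contact_force: [1.9, 0.3, -1.2]
grip_width: 0.135
grasp_force: 15.0
```

Call:
play_rows(
  increments=[
    {"gripper": 0.0,"dx": 0,"dy": 0,"dz": 0,"wx": 0,"wy": 0,"wz": 0},
    {"gripper": 0.0,"dx": 0,"dy": 0,"dz": 0,"wx": 0,"wy": 0,"wz": 0},
    {"gripper": 0.0,"dx": 0,"dy": 0,"dz": 0,"wx": 0,"wy": 0,"wz": 0},
    {"gripper": 0.0,"dx": 0,"dy": 0,"dz": 0,"wx": 0,"wy": 0,"wz": 0},
    {"gripper": 0.0,"dx": 0,"dy": 0,"dz": 0,"wx": 0,"wy": 0,"wz": 0},
    {"gripper": 0.0,"dx": 0,"dy": 0,"dz": 0,"wx": 0,"wy": 0,"wz": 0},
    {"gripper": 0.0,"dx": 0,"dy": 0,"dz": 0,"wx": 0,"wy": 0,"wz": 0},
    {"gripper": 0.0,"dx": 0,"dy": 0,"dz": 0,"wx": 0,"wy": 0,"wz": 0},
    {"gripper": 0.0,"dx": 0,"dy": 0,"dz": 0,"wx": 0,"wy": 0,"wz": 0},
    {"gripper": 0.0,"dx": 0,"dy": 0,"dz": 0,"wx": 0,"wy": 0,"wz": 0},
  ],
  grip_force=25,
)

```text
time: 14.5
eef_pos: [0.5038, -0.1967, 0.1181]
eef_rot: [[0.197, 0.98, 0.001], [0.98, -0.197, -0.0], [-0.0, 0.001, -1.0]]
contact_force: [4.7, -1.0, -3.8]
grip_width: 0.134
grasp_force: 25.0
```

The wing is gripped (11.7 mm). Tool angle says the screw is at about 1.10 rad. Turn clockwise.

Call:
play_rows(
  increments=[
    {"gripper": 0.0,"dx": 0,"dy": 0,"dz": 0,"wx": 0,"wy": 0,"wz": 0.1},
    {"gripper": 0.0,"dx": 0,"dy": 0,"dz": 0,"wx": 0,"wy": 0,"wz": 0.1},
    {"gripper": 0.0,"dx": 0,"dy": 0,"dz": 0,"wx": 0,"wy": 0,"wz": 0.1},
    {"gripper": 0.0,"dx": 0,"dy": 0,"dz": 0,"wx": 0,"wy": 0,"wz": 0.1},
    {"gripper": 0.0,"dx": 0,"dy": 0,"dz": 0,"wx": 0,"wy": 0,"wz": 0.1},
    {"gripper": 0.0,"dx": 0,"dy": 0,"dz": 0,"wx": 0,"wy": 0,"wz": 0.1},
    {"gripper": 0.0,"dx": 0,"dy": 0,"dz": 0,"wx": 0,"wy": 0,"wz": 0.1},
    {"gripper": 0.0,"dx": 0,"dy": 0,"dz": 0,"wx": 0,"wy": 0,"wz": 0.1},
    {"gripper": 0.0,"dx": 0,"dy": 0,"dz": 0,"wx": 0,"wy": 0,"wz": 0.1},
    {"gripper": 0.0,"dx": 0,"dy": 0,"dz": 0,"wx": 0,"wy": 0,"wz": 0.06},
  ],
)

```text
time: 15.5
eef_pos: [0.5038, -0.1967, 0.118]
eef_rot: [[0.917, 0.398, 0.001], [0.398, -0.917, -0.0], [0.001, 0.001, -1.0]]
contact_force: [5.5, -1.0, -4.9]
grip_width: 0.138
grasp_force: 25.0
```

Call:
play_rows(
  increments=[
    {"gripper": 0.0,"dx": 0,"dy": 0,"dz": 0,"wx": 0,"wy": 0,"wz": 0.02},
    {"gripper": 0.0,"dx": 0,"dy": 0,"dz": 0,"wx": 0,"wy": 0,"wz": 0.02},
    {"gripper": 0.0,"dx": 0,"dy": 0,"dz": 0,"wx": 0,"wy": 0,"wz": 0.02},
    {"gripper": 0.0,"dx": 0,"dy": 0,"dz": 0,"wx": 0,"wy": 0,"wz": 0.02},
    {"gripper": 0.0,"dx": 0,"dy": 0,"dz": 0,"wx": 0,"wy": 0,"wz": 0.02},
    {"gripper": 0.0,"dx": 0,"dy": 0,"dz": 0,"wx": 0,"wy": 0,"wz": 0.02},
    {"gripper": 0.0,"dx": 0,"dy": 0,"dz": 0,"wx": 0,"wy": 0,"wz": 0},
    {"gripper": 0.0,"dx": 0,"dy": 0,"dz": 0,"wx": 0,"wy": 0,"wz": 0},
    {"gripper": 0.0,"dx": 0,"dy": 0,"dz": 0,"wx": 0,"wy": 0,"wz": 0},
    {"gripper": 0.0,"dx": 0,"dy": 0,"dz": 0,"wx": 0,"wy": 0,"wz": 0},
  ],
)

```text
time: 16.5
eef_pos: [0.5038, -0.1968, 0.118]
eef_rot: [[0.957, 0.289, 0.001], [0.289, -0.957, -0.0], [0.001, 0.001, -1.0]]
contact_force: [6.0, -0.9, -3.7]
grip_width: 0.132
grasp_force: 25.0
```

Run:
```python
from h import *
o=manip.observe();R=o['eef_rot'];print(o['time'],o['eef_pos'],np.degrees(np.arctan2(R[1,1],R[0,1])),o['contact_force'].round(1),o['moment'].round(2),o['grasp_force'],o['grip_width'])
```

```text
16.5 [ 0.50384402 -0.19675853  0.11804087] -73.22844555885888 [ 6.  -0.9 -3.7] [-0.23 -0.85 -0.06] 24.999103168956935 0.1321151109258269
```

Only friction torque (0.06 N m) so far, so the stop isn't reached. Continue in small steps.

Call:
play_rows(
  increments=[
    {"gripper": 0.0,"dx": 0,"dy": 0,"dz": 0,"wx": 0,"wy": 0,"wz": 0.02},
    {"gripper": 0.0,"dx": 0,"dy": 0,"dz": 0,"wx": 0,"wy": 0,"wz": 0.02},
    {"gripper": 0.0,"dx": 0,"dy": 0,"dz": 0,"wx": 0,"wy": 0,"wz": 0.02},
    {"gripper": 0.0,"dx": 0,"dy": 0,"dz": 0,"wx": 0,"wy": 0,"wz": 0.02},
    {"gripper": 0.0,"dx": 0,"dy": 0,"dz": 0,"wx": 0,"wy": 0,"wz": 0},
    {"gripper": 0.0,"dx": 0,"dy": 0,"dz": 0,"wx": 0,"wy": 0,"wz": 0},
    {"gripper": 0.0,"dx": 0,"dy": 0,"dz": 0,"wx": 0,"wy": 0,"wz": 0},
    {"gripper": 0.0,"dx": 0,"dy": 0,"dz": 0,"wx": 0,"wy": 0,"wz": 0},
    {"gripper": 0.0,"dx": 0,"dy": 0,"dz": 0,"wx": 0,"wy": 0,"wz": 0},
    {"gripper": 0.0,"dx": 0,"dy": 0,"dz": 0,"wx": 0,"wy": 0,"wz": 0},
  ],
)

```text
time: 17.5
eef_pos: [0.5037, -0.1968, 0.1181]
eef_rot: [[0.977, 0.212, 0.001], [0.212, -0.977, -0.001], [0.001, 0.001, -1.0]]
contact_force: [5.0, -0.7, -3.4]
grip_width: 0.139
grasp_force: 25.0
```

Run:
```python
from h import *
o=manip.observe();R=o['eef_rot'];print(o['time'],o['eef_pos'],np.degrees(np.arctan2(R[1,1],R[0,1])),o['contact_force'].round(1),o['moment'].round(2),o['tau'][5],o['grasp_force'],o['grip_width'])
```

```text
17.5 [ 0.50372984 -0.19676827  0.11805391] -77.73495812750012 [ 5.  -0.7 -3.4] [-0.24 -0.68  0.54] 0.5271571688354015 24.999790932051837 0.13874300258642508
```

Torque has risen to 0.54 N m, so the stop is reached. One small extra push confirms it.

Call:
play_rows(
  increments=[
    {"gripper": 0.0,"dx": 0,"dy": 0,"dz": 0,"wx": 0,"wy": 0,"wz": 0.02},
    {"gripper": 0.0,"dx": 0,"dy": 0,"dz": 0,"wx": 0,"wy": 0,"wz": 0.02},
    {"gripper": 0.0,"dx": 0,"dy": 0,"dz": 0,"wx": 0,"wy": 0,"wz": 0},
    {"gripper": 0.0,"dx": 0,"dy": 0,"dz": 0,"wx": 0,"wy": 0,"wz": 0},
    {"gripper": 0.0,"dx": 0,"dy": 0,"dz": 0,"wx": 0,"wy": 0,"wz": 0},
    {"gripper": 0.0,"dx": 0,"dy": 0,"dz": 0,"wx": 0,"wy": 0,"wz": 0},
    {"gripper": 0.0,"dx": 0,"dy": 0,"dz": 0,"wx": 0,"wy": 0,"wz": 0},
    {"gripper": 0.0,"dx": 0,"dy": 0,"dz": 0,"wx": 0,"wy": 0,"wz": 0},
    {"gripper": 0.0,"dx": 0,"dy": 0,"dz": 0,"wx": 0,"wy": 0,"wz": 0},
    {"gripper": 0.0,"dx": 0,"dy": 0,"dz": 0,"wx": 0,"wy": 0,"wz": 0},
  ],
)

```text
time: 18.5
eef_pos: [0.5036, -0.1968, 0.1181]
eef_rot: [[0.985, 0.173, 0.0], [0.173, -0.985, -0.001], [0.0, 0.001, -1.0]]
contact_force: [5.3, -1.6, -4.2]
grip_width: 0.148
grasp_force: 26.0
```

Run:
```python
from h import *
o=manip.observe();R=o['eef_rot'];print(o['time'],o['eef_pos'],np.degrees(np.arctan2(R[1,1],R[0,1])),o['contact_force'].round(1),o['moment'].round(2),o['tau'][5],o['grasp_force'],o['grip_width'])
```

```text
18.5 [ 0.50358895 -0.19678439  0.11806918] -80.06019917478237 [ 5.3 -1.6 -4.2] [-0.26 -0.7   0.59] 0.5576577968895435 26.046814960136544 0.14763541951224146
```

Seated: the torque plateaus and the pads are being wedged apart. Now back off by 1.68 rad of tool turn, which brings the tool to about 16° for a screw angle of about 90°.

Call:
play_rows(
  increments=[
    {"gripper": 0.0,"dx": 0,"dy": 0,"dz": 0,"wx": 0,"wy": 0,"wz": -0.13},
    {"gripper": 0.0,"dx": 0,"dy": 0,"dz": 0,"wx": 0,"wy": 0,"wz": -0.13},
    {"gripper": 0.0,"dx": 0,"dy": 0,"dz": 0,"wx": 0,"wy": 0,"wz": -0.13},
    {"gripper": 0.0,"dx": 0,"dy": 0,"dz": 0,"wx": 0,"wy": 0,"wz": -0.13},
    {"gripper": 0.0,"dx": 0,"dy": 0,"dz": 0,"wx": 0,"wy": 0,"wz": -0.13},
    {"gripper": 0.0,"dx": 0,"dy": 0,"dz": 0,"wx": 0,"wy": 0,"wz": -0.13},
    {"gripper": 0.0,"dx": 0,"dy": 0,"dz": 0,"wx": 0,"wy": 0,"wz": -0.13},
    {"gripper": 0.0,"dx": 0,"dy": 0,"dz": 0,"wx": 0,"wy": 0,"wz": -0.13},
    {"gripper": 0.0,"dx": 0,"dy": 0,"dz": 0,"wx": 0,"wy": 0,"wz": -0.13},
    {"gripper": 0.0,"dx": 0,"dy": 0,"dz": 0,"wx": 0,"wy": 0,"wz": -0.13},
  ],
)

```text
time: 19.5
eef_pos: [0.5037, -0.1972, 0.1181]
eef_rot: [[0.093, 0.996, 0.001], [0.996, -0.093, -0.001], [-0.001, 0.001, -1.0]]
contact_force: [6.3, -3.2, -4.6]
grip_width: 0.139
grasp_force: 25.0
```

Call:
play_rows(
  increments=[
    {"gripper": 0.0,"dx": 0,"dy": 0,"dz": 0,"wx": 0,"wy": 0,"wz": -0.1},
    {"gripper": 0.0,"dx": 0,"dy": 0,"dz": 0,"wx": 0,"wy": 0,"wz": -0.1},
    {"gripper": 0.0,"dx": 0,"dy": 0,"dz": 0,"wx": 0,"wy": 0,"wz": -0.1},
    {"gripper": 0.0,"dx": 0,"dy": 0,"dz": 0,"wx": 0,"wy": 0,"wz": -0.05},
    {"gripper": 0.0,"dx": 0,"dy": 0,"dz": 0,"wx": 0,"wy": 0,"wz": -0.03},
    {"gripper": 0.0,"dx": 0,"dy": 0,"dz": 0,"wx": 0,"wy": 0,"wz": 0},
    {"gripper": 0.0,"dx": 0,"dy": 0,"dz": 0,"wx": 0,"wy": 0,"wz": 0},
    {"gripper": 0.0,"dx": 0,"dy": 0,"dz": 0,"wx": 0,"wy": 0,"wz": 0},
    {"gripper": 0.0,"dx": 0,"dy": 0,"dz": 0,"wx": 0,"wy": 0,"wz": 0},
    {"gripper": 0.0,"dx": 0,"dy": 0,"dz": 0,"wx": 0,"wy": 0,"wz": 0},
  ],
)

```text
time: 20.5
eef_pos: [0.5039, -0.1971, 0.1181]
eef_rot: [[-0.278, 0.961, 0.001], [0.961, 0.278, -0.001], [-0.001, 0.001, -1.0]]
contact_force: [6.4, -1.5, -4.6]
grip_width: 0.136
grasp_force: 25.0
```

Run:
```python
from h import *
o=manip.observe();R=o['eef_rot'];print(o['time'],o['eef_pos'],np.degrees(np.arctan2(R[1,1],R[0,1])),o['contact_force'].round(1),o['moment'].round(2),o['tau'][5],o['grasp_force'],o['grip_width'],o['qvel'].round(3))
s=snap('scene','s5');t=snap('top','t5')
b=lambda i,u,v:cv2.resize(i[v:v+75,u:u+100,::-1],None,fx=4,fy=4,interpolation=cv2.INTER_CUBIC)
cv2.imwrite('pics/c5.png',np.vstack([np.hstack([b(s['color'],165,215),b(s['color'],280,120)]),np.hstack([b(t['color'],300,190),b(t['color'],165,155)])]))
```

```text
20.5 [ 0.50386161 -0.19714201  0.11812111] 16.12652483857982 [ 6.4 -1.5 -4.6] [-0.46 -1.03  0.02] 0.05747073912061751 24.999108316842467 0.13586794012172212 [ 0.    -0.001 -0.     0.    -0.001 -0.001]
```

View pics/c5.png

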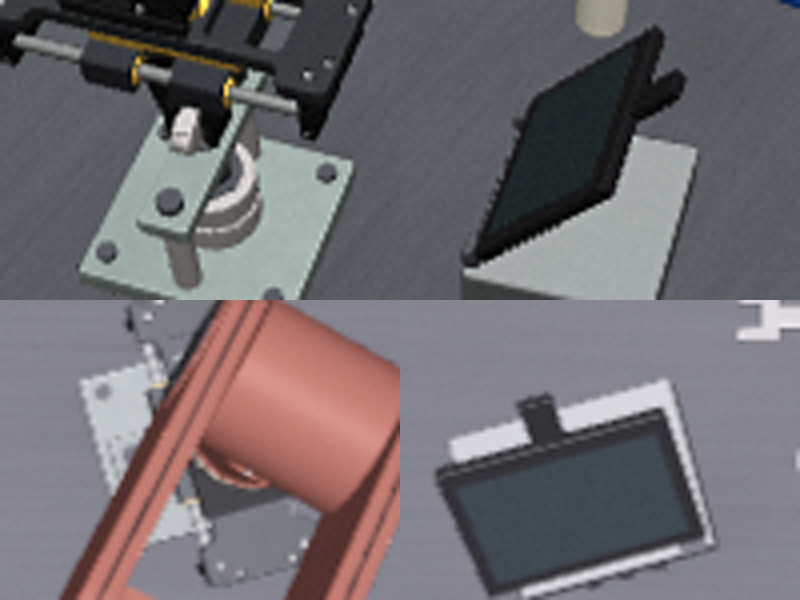

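The wing lies along the bridge between the fingers (185,130), and the screen stands at 45° with nothing touching it. The grip is 25 N and the arm is still, so I'm handing in.

```bash
python3 -c "
from rig import manip
print(manip.job_done())"
```

```text
the job is handed in; nothing more can be done
None
```

The job is handed in (no verdict was returned): the screen stands untouched at about 0.79 rad (45°), and the clamp screw was seated, backed off about 90° and is still held in a 25 N grip.

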